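# Hook the tester shelf into the slotted post, lock it and set out the candle

## Task

Hang the little tester shelf on the slotted post of the display stand: feel its hooks into the slots, top hooks in the top row, and press it down until it is fully home and the brass catch has snapped out over its locking bar. Then stand the open tester candle upright on the shelf's board, inside the brass rail. The hooks are thin, so never force anything, and leave the other goods where they are.

Things in the scene. Friction and masses are not known exactly. Their poses are not given: they have to be found in the camera images.
- stand: Display stand, fixed. Dark base 135x112x8 mm, aluminium post 52 wide. Origin: on the table under the middle of the post's front face; x points back into the post, z up. The post is clamped up to 8 mm above or below its middle height; THIS POSE DOES NOT TELL. At middle height its top is at 202 and its slots (two columns at y = -17 and +17, each 8 wide, 28 high, strip 4 thick) have lower ends at 163, 127, 91.
- catch (a joint): Brass spring catch, 14 wide, in the middle of the post's front face, riding with the post: flat lower edge (catch_c0) at 115 mm above the table at middle height, ramp above it up to 127. Value in m: 0 = sprung out 5.5 mm to the front, about 0.0055 = pushed in flush. Pressing the shelf's bar down past it takes about 4 to 10 N beside the shelf's own weight, then it snaps out over the bar, back to 0.
- shelf: Hook-on shelf, loose, about 0.36 kg, standing on the table: wooden board 122x95x8 with a 6 mm brass rail, white steel bracket. Origin: underside, middle of the back face; hooks point to +x, board to -x, z up. Bracket (grip across its cheeks): x -30 to 0, y -30 to 30, z 8 to 100. Hooks at y -17 and +17, 5 thick, 10 long: tabs at z 16-26 and 88-98, lips hang 13 below the tabs. Locking bar z 34-39.
- shelf_cap (a point): Middle of the bracket's flat top cap (30x60 mm), at (-15, 0, 100) mm of the shelf: press here, near the post; far out it jams. Locked, the shelf's origin is over the stand's, same yaw, 75 mm above the table if the post is at middle height. Hooks enter the top and third slots 13 to 18 mm above that, side play 1.5 mm, then drop behind the strip. The shelf comes to rest on the catch about 10 mm too high.
- shelf_spot (a point): Middle of the free area of the board, on its upper face, at (-77, 0, 8) mm in the shelf's frame. Inside the rail there is about 11 mm of play each way for the candle. The board is a lever on the hooks: what presses here strains them two to three times as much, so lower the candle slowly and stop at the first touch.
- tester: The open tester candle in front of the jars (not the one far back on the right), a glass 67 mm wide and 74 mm tall with wax and wick, about 0.26 kg, loose; origin in the middle of its underside, z up. Grip round the glass.
- jar_a: Bystander: lidded candle jar, 69 mm wide, 82 mm tall; origin in the middle of its underside.
- jar_b: Bystander: lidded candle jar, 69 mm wide, 82 mm tall; origin in the middle of its underside.
- jar_c: Bystander: lidded candle jar, 69 mm wide, 82 mm tall; origin in the middle of its underside.
- tin: Bystander: flat gold-coloured tin, 61x88x22 mm; origin in the middle of its underside.
- cards: Bystander: clear tray of white cards, 65x92x19 mm; origin in the middle of its underside.

How it is judged:
By the outcome, as a careful person would: the job done as asked, in the order asked, and still so for the second after the job is handed in, with the robot touching nothing.
It also fails if it takes over 69 s, if anything falls off the work surface, if the arm or the gripper's body presses on something with over 40 N, if the wrist force passes 120 N, or if a joint passes its speed limit or range.

## Robot

A 7-joint arm with a two-finger parallel gripper is mounted at the origin on a cart in front of the work surface, level with it; the furniture and walls round the work are solid. World frame = base frame: x ahead of the robot, y to its left, z up, the work surface at z = 0. Lengths are in m, angles in rad, forces in N, time in s.
With the tool pointing down it reaches from about 0.4 to 0.875 m from the base axis. Payload 19.3 kg.
Tool frame: the origin (TCP) lies midway between the tips of the shut fingers; the grasp point (between the pads) lies 19 mm behind it (bot.pinch_z is the distance from the TCP to the grasp point, in m); z points along the fingers, y is the direction in which the jaws open and shut (so a half turn about z gives the same grasp; the last joint's range is limited). The gripper opens to 85 mm and grips with 20 to 120 N. Pads are 22 mm wide; open, the fingers measure 114 mm over their backs; the gripper's body (76 mm by 85 mm) begins 54 mm behind the grasp point. The pads swing forward as they close: fully open they stand 13 mm farther back than shut.
Start: joints at [1.22, 0.521, -0.036, 1.599, 0.021, 1.021, -0.113], TCP at [0.173, -0.601, 0.231] pointing down, gripper open.
Joint ranges: [-2.91, 2.91], [-0.3, 2.13], [-1.5, 1.42], [0.17, 2.43], [-1.26, 4.41], [0.16, 1.93], [-2.52, 2.52]. Speed limits (rad/s): [1.89, 1.89, 2.39, 2.39, 3.01, 3.01, 3.01].

## Interface

Orientations are given as [roll, pitch, yaw] about the fixed x, y, z axes, in that order (R = Rz(yaw) Ry(pitch) Rx(roll)).
In Python, from workcell import bot gives the robot as it stands. The module is installed in compiled form; this text tells all that it offers.
- The arm moves only by the tool move_arm, never from a script. Its argument "moves" is text: rows parted by semicolons, each of 4 numbers parted by spaces: the shift along the tool's x, y, z in mm, then the turn about the tool's z in rad. In form: dx dy dz yaw; .... A call has exactly 10 rows; each row is the pose to reach, as a shift and turn from the pose commanded when the call began, along the tool's axes at that moment; what a row does not reach only later rows make up. A row lasts 1/12 s, in which the tool goes at most 41.7 mm and 7.16 degrees, less where a joint would pass 70% of its speed; a pose out of reach is approached as far as the arm can. A call with a gripper value outside its range is refused whole. "grip" is the opening, from 0 (shut) to 1 (fully open), set as the call begins (left out, the last holds). The fingers move at their own pace and stop on an object; "grip_force" is the grip in N (left out, the last holds). Time passes only in rows, so rows that repeat a pose let the fingers close, or fill a call up. It gives the time, the measured TCP pose, the force and the opening at its end, in the units of the state.
- bot.observe(): the state, without advancing time (a new reading comes with each control period).
- bot.grab_frame(name): name is "side" or "top" or "wrist"; returns a dict with "frame" (400x640x3 uint8, red, green, blue), "z_map" (400x640 float32, m along the optical axis (not along the pixel's ray), 0 where there is no reading), "K" (3x3 intrinsics, pixels), "dist" ([k1, k2, p1, p2, k3] as OpenCV has them; the pictures are not rectified), "eye" and "attitude" of the camera in the world. Camera axes: x right, y up, looking along -z (the intrinsics and any distortion apply to the point x, -y, -z); pixel columns grow to the right and rows downward; lengths in m; the calibration is good to about 2 mm. A picture is of the moment at which its call begins.
- bot.job_done(): hands the job in, once; it reports no verdict.
Trained networks look in a picture, given as the dict that the camera call returned (one of the last four; its "shot" number tells which), for a name from the list of things; names that differ only in an ending like _2 or _b are one class to them, and where a whole thing is asked for, a point or a joint stands for the part that bears it (a point fixed in the world has none). Each returns a list of dicts, best first, with "conf" (0 to 1); they miss things now and then, are a little off and sometimes report something else, mostly with a low value. They report only what shows in the picture. A call takes as long as a camera call.
- bot.search_frame(picture, label): "at" ([column, row] in pixels, amid what is visible of it).
- bot.pinpoint(picture, label): "at" ([column, row] in pixels: a listed point, or the origin of a listed thing).
The state is a dict: "clock": time; "qpos": joint angles; "qd": joint speeds; "joint_efforts": joint torques, N m; "position": TCP position; "tool_rot": TCP orientation; "force": force on the tool from outside, world axes, zero at the start; "moment": the same for the moment, N m; "grip_width": finger opening in m.
Only numpy, scipy, OpenCV 4.12 (cv2) and the standard library are available. Lean on these libraries where they do the work, as an engineer would, in place of code of your own. Each camera call takes 0.05 s, during which the arm holds its last target. There are 200 camera calls.

## Working session

There is one attempt and no reset: what is moved stays moved. The work goes in short steps, Python scripts to look and compute and a tool call to move; the robot and the scene stay as the last step left them, time stands still between calls to the robot, and variables do not carry over. Pictures are saved under pics/ and viewed, about 8 in all and at most 12, crops included, and the job is handed in when it is done.

Besides the shell and the picture viewer there is one more tool, called after "Call:" as name(argument=value, ...) on one line, values as JSON. move_arm: Moves the arm, as the interface text tells. Its arguments: {"type":"object","properties":{"moves":{"type":"string"},"grip":{"type":"number"},"grip_force":{"type":"number"}},"required":["moves"]}

```bash
mkdir -p pics; cat > h.py <<'E'
import numpy as np, cv2
from scipy.spatial.transform import Rotation as R
from workcell import bot
def Rm(a):
    a=np.array(a,float)
    if a.shape==(3,3): return a
    return R.from_euler('xyz',a).as_matrix() if a.size==3 else R.from_quat(a).as_matrix()
def cloud(p):
    h,w=p['z_map'].shape
    u,v=np.meshgrid(np.arange(w),np.arange(h))
    return unproj(p,np.stack([u,v],-1).reshape(-1,2).astype(float),p['z_map'].reshape(-1)).reshape(h,w,3)
def unproj(p,uv,z):
    n=cv2.undistortPoints(np.array(uv,float).reshape(-1,1,2),np.array(p['K']),np.array(p['dist'])).reshape(-1,2)
    z=np.array(z,float).reshape(-1)
    c=np.stack([n[:,0]*z,-n[:,1]*z,-z],-1)
    return c@Rm(p['attitude']).T+np.array(p['eye'])
def proj(p,X):
    c=(np.array(X,float).reshape(-1,3)-np.array(p['eye']))@Rm(p['attitude'])
    c=c*[1,-1,-1]
    return cv2.projectPoints(c,np.zeros(3),np.zeros(3),np.array(p['K']),np.array(p['dist']))[0].reshape(-1,2)
def save(p,n,crop=None,s=1):
    f=p['frame'][...,::-1]
    if crop: f=f[crop[1]:crop[3],crop[0]:crop[2]]
    cv2.imwrite('pics/'+n,cv2.resize(f,None,fx=s,fy=s,interpolation=cv2.INTER_CUBIC) if s!=1 else f)
E
cat > a.py <<'E'
from h import *
import pickle
np.set_printoptions(precision=4,suppress=True)
print(bot.observe(), bot.pinch_z)
P={}
for n in ['side','top','wrist']:
    p=bot.grab_frame(n);P[n]=p
    save(p,n+'0.png'); print(n,p['eye'],p['attitude'],np.array(p['K'])[0,0],np.array(p['dist']))
    C=cloud(p)
    for l in ['stand','catch','shelf','shelf_cap','shelf_spot','tester','jar_a','tin','cards']:
        for d in bot.pinpoint(p,l)[:3]:
            if d['conf']<.3: continue
            u,v=np.array(d['at']).round().astype(int)
            print(' ',l,round(d['conf'],2),np.round(d['at'],1),C[v,u] if 0<=v<400 and 0<=u<640 else '')
pickle.dump(P,open('P0.pkl','wb'))
E
python3 a.py
python3 -c "
import cv2,numpy as np
a=[cv2.imread('pics/%s0.png'%n) for n in ('side','top')]
cv2.imwrite('pics/both.png',cv2.resize(np.vstack(a),None,fx=.75,fy=.75))"
```

```text
{'clock': 0.0, 'qpos': array([ 1.2198,  0.522 , -0.0363,  1.6   ,  0.0211,  1.0211, -0.1128]), 'qd': array([-0.0011, -0.0016,  0.0022, -0.0022, -0.0014, -0.0013, -0.0003]), 'joint_efforts': array([ -0.0009, -92.7109,   1.9799, -36.9927,   0.0179,   0.0082,
        -0.    ]), 'position': array([ 0.1731, -0.6002,  0.2307]), 'tool_rot': array([-3.1404,  0.    ,  0.2807]), 'force': array([-0.4259,  0.1863, -1.0098]), 'moment': array([-0.0057,  0.005 ,  0.0348]), 'grip_width': 0.08529149910270503} 0.0187
side [0.3981 0.6715 0.5572] [ 1.1307  0.0078 -2.941 ] 381.3303296382538 [-0.0778  0.      0.      0.      0.    ]
  stand 0.68 [350.1 237.4] [ 0.5221 -0.2336  0.0145]Traceback (most recent call last):
  File "a.py", line 11, in <module>
    for d in bot.pinpoint(p,l)[:3]:
             ~~~~~~~~~~~~^^^^^
ValueError: it knows: cards, jar, shelf, shelf_cap, shelf_spot, stand, tester, tin
[ WARN:0@0.103] global loadsave.cpp:275 findDecoder imread_('pics/top0.png'): can't open/read file: check file path/integrity
Traceback (most recent call last):
ValueError: all the input arrays must have same number of dimensions, but the array at index 0 has 3 dimension(s) and the array at index 1 has 2 dimension(s)
```

```bash
sed -i "s/'catch',//; s/'jar_a'/'jar'/" a.py; python3 a.py
python3 -c "
import cv2,numpy as np
a=[cv2.imread('pics/%s0.png'%n) for n in ('side','top')]
cv2.imwrite('pics/both.png',cv2.resize(np.vstack(a),None,fx=.75,fy=.75))"
```

```text
{'clock': 0.1, 'qpos': array([ 1.2198,  0.5219, -0.0363,  1.5999,  0.0212,  1.0211, -0.1128]), 'qd': array([ 0.0008, -0.0009, -0.0004, -0.0008,  0.0005, -0.0011, -0.0001]), 'joint_efforts': array([  0.0023, -92.8488,   1.9831, -37.0533,   0.0181,   0.0054,
         0.    ]), 'position': array([ 0.1731, -0.6003,  0.2308]), 'tool_rot': array([-3.1407,  0.0001,  0.2807]), 'force': array([-0.3306,  0.0202, -1.3244]), 'moment': array([ 0.0743, -0.0259,  0.002 ]), 'grip_width': 0.08545683169092955} 0.0187
side [0.3981 0.6715 0.5572] [ 1.1307  0.0078 -2.941 ] 381.3303296382538 [-0.0778  0.      0.      0.      0.    ]
  stand 0.74 [349.2 240. ] [ 0.524  -0.2285  0.0076]
  stand 0.3 [386.1 210.2] [ 0.435  -0.433   0.0077]
  shelf 0.73 [365.9 215.5] [ 0.493  -0.3746  0.0104]
  shelf 0.5 [312.8 275.9] [ 0.5771 -0.0237  0.0268]
  shelf_cap 0.74 [370.4 188.4] [ 0.4855 -0.3877  0.0997]
  shelf_spot 0.64 [385.6 210.2] [ 0.435  -0.433   0.0077]
  tester 0.63 [312.7 275.8] [ 0.5771 -0.0237  0.0268]
  jar 0.74 [261.3 294.2] [0.6684 0.0697 0.0345]
  jar 0.46 [357.5 197.1] [ 0.5368 -0.5232  0.0041]
  c
[... 151 characters left out ...]
0.   ]
  stand 0.66 [319.9 219. ] [ 0.5196 -0.2508  0.1179]
  shelf 0.84 [359.2 229.3] [ 0.491  -0.3804  0.1011]
  shelf_cap 0.73 [365.9 229.2] [ 0.4916 -0.4037  0.0999]
  shelf_cap 0.33 [320.  220.1] [ 0.5208 -0.2512  0.0668]
  shelf_spot 0.9 [371.4 247.1] [ 0.4352 -0.4308  0.0161]
  tester 0.83 [266.7 200.9] [ 0.5836 -0.0674  0.049 ]
  jar 0.8 [235.9 173.5] [0.6688 0.0371 0.0848]
  jar 0.73 [408.7 217. ] [ 0.5365 -0.5501  0.0817]
  jar 0.71 [391.8 195.7] [ 0.6069 -0.4931  0.0793]
  tin 0.69 [413.9 245.8] [ 0.442  -0.5802  0.0181]
  cards 0.75 [222.5 146.2] [0.7813 0.1042 0.0192]
wrist [ 0.2496 -0.5775  0.3727] [-0.3172 -0.0006 -1.29  ] 286.7283733711752 [-0.041  0.     0.     0.     0.   ]
```

View pics/both.png

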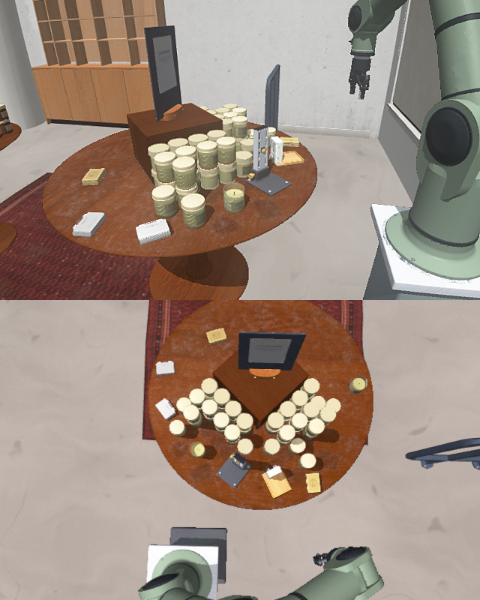

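```bash
cat > b.py <<'E'
from h import *
import pickle
P=pickle.load(open('P0.pkl','rb'))
a=P['side']['frame'][150:290,290:430,::-1]; b=P['top']['frame'][180:280,250:430,::-1]
a=cv2.resize(a,(400,400),interpolation=2); b=cv2.resize(b,(720,400),interpolation=2)
cv2.imwrite('pics/z1.png',cv2.resize(np.hstack([a,b[:,:]]),None,fx=.71,fy=.71))
# heights in top cloud
for n in ['top','side']:
    C=cloud(P[n]).reshape(-1,3); C=C[(C[:,0]>.35)&(C[:,0]<.62)&(C[:,1]>-.48)&(C[:,1]<-.15)]
    S=C[(C[:,2]>.004)&(C[:,2]<.015)]
    for lo,hi in [(.004,.012),(.092,.106),(.185,.22)]:
        S=C[(C[:,2]>lo)&(C[:,2]<hi)]
        m=S[:,1]<-.31
        for k,Q in (('shelf',S[m]),('stand',S[~m])):
            if len(Q)>5: print(n,lo,k,len(Q),Q.mean(0),np.median(Q[:,2]),cv2.minAreaRect((Q[:,:2]*1000).astype(np.float32)))
E
python3 b.py
```

```text
top 0.004 shelf 938 [ 0.46295676 -0.40677554  0.00718524] 0.006756585369061319 ((485.06805419921875, -393.7294616699219), (268.9012756347656, 167.9867706298828), 0.2005935162305832)
top 0.004 stand 1024 [ 0.48203593 -0.22041402  0.00737746] 0.007170574622312298 ((484.9370422363281, -229.733154296875), (159.72677612304688, 269.7477111816406), 89.8870849609375)
top 0.092 shelf 172 [ 0.49508449 -0.39907956  0.09953625] 0.09946998169802679 ((540.8966674804688, -396.9302978515625), (144.41392517089844, 62.71059799194336), 2.0443954467773438)
top 0.092 stand 10 [ 0.54881796 -0.25230984  0.09588116] 0.09447955803561159 ((566.7525634765625, -265.2867736816406), (49.03361892700195, 99.3592300415039), 61.908363342285156)
top 0.185 stand 134 [ 0.53587787 -0.24667621  0.20515744] 0.20559106567043894 ((536.4298706054688, -247.04562377929688), (52.16865921020508, 23.07802391052246), 53.4769401550293)
side 0.004 shelf 411 [ 0.43870517 -0.41605412  0.00817971] 0.008067780969965965 ((485.36541748046875, -399.71551513671875), (205.73049926757812, 99.8707046508789), 28.52155303955078)
side 0.004 stand 943 [ 0.49212302 -0.20994801  0.00813606] 0.008241581223115801 ((485.999267578125, -223.4261474609375), (263.447021484375, 149.9485626220703), 2.047675609588623)
side 0.092 shelf 127 [ 0.49017169 -0.39351087  0.09887264] 0.09997437967126 ((492.3274841308594, -397.19696044921875), (39.495906829833984, 66.51734161376953), 26.020050048828125)
side 0.092 stand 102 [ 0.54098491 -0.23627858  0.09876965] 0.09909202664639441 ((561.1033325195312, -226.67520141601562), (122.30809020996094, 30.867294311523438), 28.504013061523438)
side 0.185 stand 201 [ 0.53278514 -0.24064399  0.19883571] 0.19992940966387107 ((532.6839599609375, -246.58969116210938), (53.490509033203125, 24.404224395751953), 50.64419174194336)
```

View pics/z1.png

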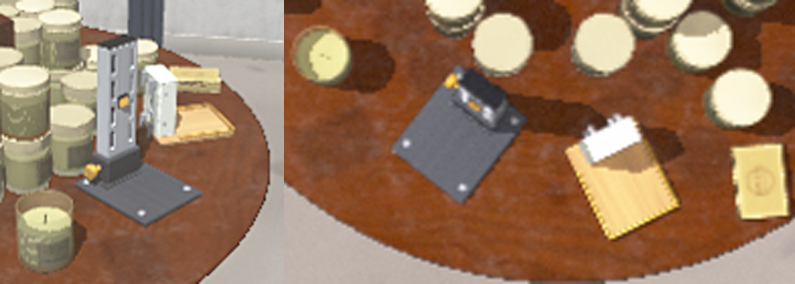

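Call:
move_arm(moves="35 -12 -10 -0.02; 70 -23 -20 -0.04; 105 -35 -30 -0.06; 140 -47 -40 -0.08; 175 -58 -50 -0.1; 210 -70 -60 -0.12; 245 -82 -70 -0.14; 280 -94 -80 -0.15; 315 -105 -90 -0.15; 330 -110 -100 -0.15", grip=1)

```text
clock: 2.28
position: [0.4638, -0.3996, 0.3318]
tool_rot: [-3.141, -0.002, 0.436]
force: [1.1, -0.8, -0.4]
grip_width: 0.085
```

```bash
cat > c.py <<'E'
from h import *
import pickle
np.set_printoptions(precision=4,suppress=True)
p=bot.grab_frame('wrist'); t=bot.grab_frame('top'); pickle.dump((p,t),open('P1.pkl','wb'))
print(bot.observe()['position'],bot.observe()['tool_rot'],p['eye'],p['attitude'])
save(p,'w1.png')
for q in (p,t):
    C=cloud(q)
    for l in ['stand','shelf','shelf_cap','shelf_spot']:
        for d in bot.pinpoint(q,l)[:2]:
            u,v=np.array(d['at']).round().astype(int)
            print(' ',l,round(d['conf'],2),np.round(d['at'],1),C[v,u] if 0<=v<400 and 0<=u<640 else '')
C=cloud(p).reshape(-1,3)
for nm,c,lo,hi,r in (('cap',(.492,-.398),.092,.108,.06),('post',(.535,-.246),.185,.215,.06),('board',(.45,-.42),.004,.013,.09)):
    Q=C[(np.hypot(C[:,0]-c[0],C[:,1]-c[1])<r)&(C[:,2]>lo)&(C[:,2]<hi)]
    if len(Q)>5: print(nm,len(Q),Q.mean(0),np.median(Q[:,2]),cv2.minAreaRect((Q[:,:2]*1000).astype(np.float32)))
E
python3 c.py
```

```text
[ 0.4632 -0.4009  0.3327] [ 3.1403 -0.0023  0.4357] [ 0.5357 -0.3652  0.4733] [-0.3154  0.     -1.1352]
  stand 0.63 [247.8  81.5] [ 0.528  -0.2744  0.1087]
  stand 0.27 [423.  104.2] [ 0.5991 -0.4843  0.0803]
  shelf 0.59 [326.3 134.5] [ 0.5049 -0.3901 -0.0017]
  shelf_cap 0.88 [333.5 155.5] [ 0.4903 -0.4065  0.098 ]
  shelf_spot 0.71 [328.5 180.8] [ 0.4373 -0.4256  0.0065]
  stand 0.66 [319.8 220.5] [ 0.5205 -0.2512  0.0697]
  shelf 0.46 [360.3 230. ] [ 0.448  -0.3255  0.7044]
  shelf 0.16 [364.3 228.8] [ 0.4486 -0.3308  0.7275]
  shelf_cap 0.39 [362.4 230.4] [ 0.4464 -0.3268  0.7303]
cap 1121 [ 0.4931 -0.4003  0.0985] 0.09863081514625083 ((495.5572509765625, -398.9068908691406), (39.26237487792969, 58.73955535888672), 27.15254020690918)
post 2064 [ 0.5357 -0.2494  0.2026] 0.2040985717556481 ((535.6737060546875, -247.56382751464844), (53.939334869384766, 23.669937133789062), 52.88539505004883)
board 2840 [ 0.4382 -0.4277  0.0072] 0.006879852710447443 ((454.87347412109375, -419.83575439453125), (132.02891540527344, 93.66219329833984), 27.14791488647461)
```

View pics/w1.png

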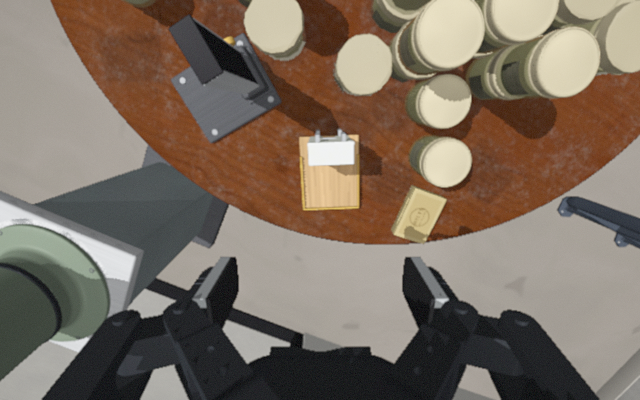

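Call:
move_arm(moves="12 6 30 -0.02; 24 12 65 -0.038; 24 12 100 -0.038; 24 12 135 -0.038; 24 12 170 -0.038; 24 12 200 -0.038; 24 12 230 -0.038; 24 12 255 -0.038; 24 12 269 -0.038; 24 12 269 -0.038")

```text
clock: 3.62
position: [0.4852, -0.4035, 0.0595]
tool_rot: [-3.138, 0.002, 0.469]
force: [0.3, -0.0, -0.4]
grip_width: 0.0855
```

```bash
cat > d.py <<'E'
from h import *
import pickle
np.set_printoptions(precision=4,suppress=True)
print(bot.observe())
p=pickle.load(open('P0.pkl','rb'))['side']; C=cloud(p).reshape(-1,3)
o=np.array([.5263,-.2402]);yaw=-.647
ex=np.array([np.cos(yaw),np.sin(yaw)]);ey=np.array([-ex[1],ex[0]])
L=np.c_[(C[:,:2]-o)@ex,(C[:,:2]-o)@ey,C[:,2]]
F=L[(abs(L[:,0])<.012)&(abs(L[:,1])<.024)&(L[:,2]>.06)&(L[:,2]<.19)]
m=np.ones(len(F),bool)
for i in range(8):
    c=np.linalg.lstsq(np.c_[F[m,1:],np.ones(m.sum())],F[m,0],rcond=None)[0]; r=F[:,0]-np.c_[F[:,1:],np.ones(len(F))]@c; m=abs(r)<.0025
print('plane x=a*y+b*z+c',c,m.sum(),len(F))
A=L[(abs(L[:,0])<.003)&(L[:,2]>.1)&(L[:,2]<.19)]; print('y range',np.percentile(A[:,1],[1,5,50,95,99]))
print('max z',np.percentile(L[(abs(L[:,0])<.02)&(abs(L[:,1])<.03)][:,2],[97,99,99.8]))
# project slot model to side for d candidates; brightness profile
X=lambda x,y,z: np.array([*(o+ex*x+ey*y),z])
for y in(-.017,.017):
    s=[]
    for z in np.arange(.085,.215,.003):
        u,v=proj(p,X(c[2],y,z))[0].round().astype(int); q=p['frame'][v,u].mean(); s.append(f'{z*1000:.0f}:{q:.0f}')
    print(y,' '.join(s))
E
python3 d.py
```

```text
{'clock': 3.6167, 'qpos': array([ 0.6913,  0.7463, -0.1376,  1.6928,  0.1419,  0.7166, -0.62  ]), 'qd': array([ 0.0014, -0.0588, -0.0056, -0.0337, -0.0097,  0.0544,  0.008 ]), 'joint_efforts': array([  -0.1334, -101.9868,   -0.0896,  -28.3476,    0.2256,   -1.276 ,
         -0.1587]), 'position': array([ 0.4852, -0.4035,  0.0595]), 'tool_rot': array([-3.1377,  0.0019,  0.4685]), 'force': array([ 0.2925, -0.0265, -0.4001]), 'moment': array([0.0255, 0.0264, 0.0475]), 'grip_width': 0.08551163483976511}
plane x=a*y+b*z+c [-0.0002 -0.0012 -0.    ] 433 556
y range [-1.6924 -0.028  -0.0008  0.0235  0.0251]
max z [0.2055 0.2064 0.2071]
-0.017 85:139 88:158 91:161 94:208 97:194 100:150 103:141 106:143 109:143 112:142 115:148 118:132 121:128 124:156 127:168 130:190 133:189 136:153 139:137 142:138 145:135 148:139 151:144 154:136 157:132 160:148 163:161 166:180 169:206 172:163 175:134 178:134 181:135 184:135 187:136 190:138 193:137 196:159 199:168 202:199 205:136 208:62 211:67 214:86
0.017 85:65 88:134 91:161 94:207 97:213 100:138 103:87 106:92 109:92 112:93 115:82 118:52 121:39 124:132 127:166 130:164 133:178 136:124 139:76 142:82 145:82 148:81 151:84 154:68 157:59 160:142 163:162 166:191 169:173 172:93 175:50 178:63 181:67 184:68 187:66 190:76 193:80 196:101 199:168 202:160 205:104 208:63 211:70 214:68
```

Call:
move_arm(moves="2 0 0 -0.005; 4 0 0 -0.005; 4 0 0 -0.005; 4 0 0 -0.005; 4 0 0 -0.005; 4 0 0 -0.005; 4 0 0 -0.005; 4 0 0 -0.005; 4 0 0 -0.005; 4 0 0 -0.005")

```text
clock: 4.45
position: [0.4901, -0.4025, 0.0623]
tool_rot: [-3.142, 0.0, 0.474]
force: [-0.4, -0.6, -0.0]
grip_width: 0.0855
```

Call:
move_arm(moves="0 0 0 0; 0 0 0 0; 0 0 0 0; 0 0 0 0; 0 0 0 0; 0 0 0 0; 0 0 0 0; 0 0 0 0; 0 0 -3 0; 0 0 -6 0", grip=0.55, grip_force=40)

```text
clock: 5.28
position: [0.4898, -0.4021, 0.068]
tool_rot: [-3.14, 0.001, 0.474]
force: [-0.5, 0.4, -4.0]
grip_width: 0.0592
```

Call:
move_arm(moves="0 0 -32 0; 0 0 -70 0; 0 0 -108 0.1; 0 0 -146 0.2; 0 0 -184 0.31; 0 0 -220 0.42; 14 -28 -222 0.53; 30 -59 -222 0.64; 46 -90 -222 0.75; 60 -118 -222 0.86")

```text
clock: 6.12
position: [0.4892, -0.2679, 0.2904]
tool_rot: [-3.141, 0.0, -0.391]
force: [0.8, -0.0, -3.7]
grip_width: 0.0596
```

```bash
python3 -c "
from h import *
s=bot.observe();p=s['position'];y=s['tool_rot'][2];print(p,s['tool_rot'],s['force'],s['grip_width'])
d=np.array([.4888,-.2119,.29])-p;print('tool',d[0]*np.cos(y)+d[1]*np.sin(y),d[0]*np.sin(y)-d[1]*np.cos(y),-d[2],y+.647)"
```

```text
[ 0.48923072 -0.26793593  0.29038991] [-3.14101471e+00  3.49596012e-04 -3.91399309e-01] [ 0.75207842 -0.03809376 -3.65867007] 0.0595769292714963
tool -0.02177485771086294 -0.05163396288954287 0.00038990857958337566 0.2556006911077333
```

Call:
move_arm(moves="-7 -17 0 0.09; -14 -34 0 0.17; -21 -51 0 0.25; -22 -52 0 0.256; -22 -52 0 0.256; -22 -52 0 0.256; -22 -52 0 0.256; -22 -52 0 0.256; -22 -52 0 0.256; -22 -52 0 0.256")

```text
clock: 6.95
position: [0.4888, -0.2141, 0.2902]
tool_rot: [3.141, 0.0, -0.643]
force: [-1.2, -0.2, -3.8]
grip_width: 0.0593
```

```bash
cat > e.py <<'E'
import sys
from h import *
import pickle
np.set_printoptions(precision=4,suppress=True)
o=np.array([.5263,-.2402]);yaw=-.647
ex=np.array([np.cos(yaw),np.sin(yaw)]);ey=np.array([-ex[1],ex[0]])
s=bot.observe();tp=s['position'];print('clk',s['clock'],tp,s['tool_rot'],s['force'],s['grip_width'])
print('tcp in stand',(tp[:2]-o)@ex*1e3,(tp[:2]-o)@ey*1e3)
p={n:bot.grab_frame(n) for n in('side','top')}
pickle.dump(p,open('P2.pkl','wb'))
save(p['side'],sys.argv[1],(270,100,430,260),3.5)
for n,q in p.items():
    for l in ('shelf','shelf_cap','shelf_spot','stand'):
        for d in bot.pinpoint(q,l)[:1]:
            u,v=np.array(d['at']).round().astype(int);w=cloud(q)[v,u]
            print(n,l,round(d['conf'],2),np.round(d['at'],1),np.r_[(w[:2]-o)@ex,(w[:2]-o)@ey,w[2]]*1e3)
    C=cloud(q).reshape(-1,3)
    L=np.c_[(C[:,:2]-o)@ex,(C[:,:2]-o)@ey,C[:,2]]*1e3
    # board: points far out in front
    tz=tp[2]*1e3-62
    B=L[(L[:,0]<-75)&(L[:,0]>-180)&(abs(L[:,1])<60)&(abs(L[:,2]-tz-6)<16)]
    if len(B)>20: print(n,'board',len(B),'y pct',np.percentile(B[:,1],[1,50,99]),'x',np.percentile(B[:,0],[1,99]),'z',np.median(B[:,2]),cv2.minAreaRect(B[:,:2].astype(np.float32)))
    k=(abs(B[:,1])<40)
    if k.sum()>30: print('  tilt fit z=a x+b y+c',np.linalg.lstsq(np.c_[B[k,:2],np.ones(k.sum())],B[k,2],rcond=None)[0])
    T=L[(L[:,0]<5)&(L[:,0]>-60)&(abs(L[:,1])<35)&(abs(L[:,2]-tz-100)<6)]
    if len(T)>10: print(n,'cap',len(T),T.mean(0),cv2.minAreaRect(T[:,:2].astype(np.float32)))
E
python3 e.py s2.png
```

```text
clk 6.95 [ 0.4888 -0.2141  0.2902] [ 3.1415  0.0002 -0.6426] [-1.2315 -0.201  -3.7772] 0.05930119006667118
tcp in stand -45.660907182156066 -1.7624367439886872
side shelf 0.66 [359.8 169.7] [-75.3653  42.5761 241.4532]
side shelf_cap 0.68 [365.6 129.3] [-54.7032   4.487  328.349 ]
side shelf_spot 0.72 [382.2 173.7] [-119.6601   15.3891  237.0578]
side stand 0.97 [346.1 239.1] [-7.3756 18.1602 14.2795]
side board 681 y pct [-49.8949   2.0138  45.3412] x [-153.3258  -75.97  ] z 236.42577059649773 ((-115.03926086425781, -1.9199714660644531), (96.62871551513672, 79.60930633544922), 89.03221893310547)
  tilt fit z=a x+b y+c [  0.0006   0.0017 236.3975]
side cap 114 [-50.6099  -4.5969 328.787 ] ((-45.377838134765625, 0.11504745483398438), (29.32219696044922, 69.39073944091797), 0.26667922735214233)
```

View pics/s2.png

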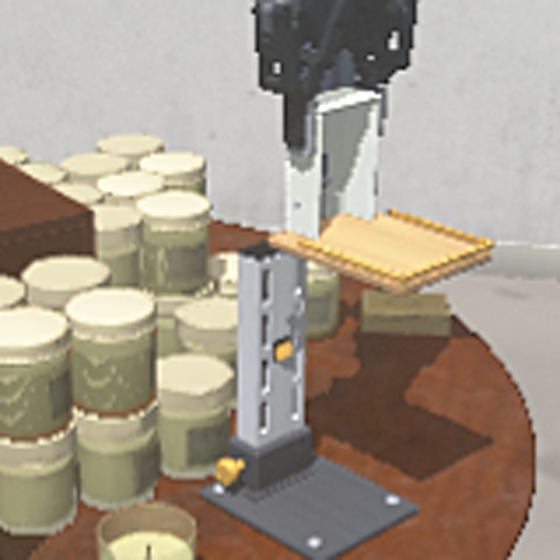

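```bash
cat > f.py <<'E'
from h import *
import pickle
o=np.array([.5263,-.2402]);yaw=-.647
ex=np.array([np.cos(yaw),np.sin(yaw)]);ey=np.array([-ex[1],ex[0]])
p=pickle.load(open('P2.pkl','rb'))['side']
g=p['frame'].mean(2).astype(np.float32)
ys=np.arange(-36,37,1.);acc=0
def samp(x,y,z):
    uv=proj(p,np.c_[o+np.outer(x,ex)+np.outer(y,ey),z]).astype(np.float32)
    return cv2.remap(g,uv[:,0].copy(),uv[:,1].copy(),cv2.INTER_LINEAR)[:,0]
for zs in ([178,182,186,190],[140,144,148,152]):
    a=np.mean([samp(0*ys,ys/1e3,0*ys+z/1e3) for z in zs],0)
    print(zs,' '.join(f'{y:.0f}:{v:.0f}' for y,v in zip(ys,a)))
C=cloud(p).reshape(-1,3); L=np.c_[(C[:,:2]-o)@ex,(C[:,:2]-o)@ey,C[:,2]]*1e3
F=L[(abs(L[:,0])<2)&(abs(L[:,1])<40)&(L[:,2]>140)&(L[:,2]<200)];print(np.sort(F[:,1])[[0,3,8,-9,-4,-1]],len(F))
E
python3 f.py
```

```text
[178, 182, 186, 190] -36:181 -35:185 -34:189 -33:191 -32:192 -31:195 -30:197 -29:186 -28:172 -27:157 -26:144 -25:137 -24:130 -23:124 -22:119 -21:119 -20:119 -19:119 -18:124 -17:132 -16:139 -15:146 -14:150 -13:154 -12:157 -11:160 -10:161 -9:162 -8:163 -7:163 -6:163 -5:163 -4:163 -3:164 -2:164 -1:165 0:165 1:164 2:163 3:162 4:161 5:161 6:161 7:161 8:168 9:175 10:182 11:180 12:164 13:147 14:131 15:114 16:98 17:81 18:73 19:96 20:120 21:143 22:159 23:173 24:185 25:196 26:195 27:194 28:194 29:193 30:193 31:192 32:191 33:192 34:193 35:193 36:194
[140, 144, 148, 152] -36:111 -35:112 -34:112 -33:112 -32:112 -31:113 -30:114 -29:115 -28:117 -27:120 -26:126 -25:131 -24:136 -23:138 -22:137 -21:137 -20:138 -19:136 -18:134 -17:131 -16:129 -15:127 -14:125 -13:123 -12:124 -11:129 -10:135 -9:140 -8:146 -7:151 -6:156 -5:161 -4:163 -3:164 -2:166 -1:168 0:166 1:165 2:165 3:164 4:163 5:162 6:161 7:165 8:169 9:174 10:177 11:171 12:166 13:161 14:148 15:126 16:104 17:81 18:95 19:114 20:133 21:150 22:161 23:172 24:184 25:189 26:191 27:193 28:194 29:194 30:193 31:192 32:193 33:193 34:194 35:195 36:195
[-28.21784827 -27.38590445 -26.3103582   23.63517924  24.00698104
  25.95064069] 232
```

Call:
move_arm(moves="0 -0.8 22 0.003; 0 -0.8 46 0.003; 0 -0.8 70 0.003; 0 -0.8 94 0.003; 0 -0.8 116 0.003; 0 -0.8 133 0.003; 4 -0.8 133 0.003; 8 -0.8 133 0.003; 10 -0.8 133 0.003; 10 -0.8 133 0.003")

```text
clock: 8.28
position: [0.4985, -0.2196, 0.1585]
tool_rot: [-3.141, -0.002, -0.645]
force: [0.2, 0.2, -3.7]
grip_width: 0.0593
```

```bash
python3 e.py s3.png
```

```text
clk 8.2833 [ 0.4985 -0.2196  0.1585] [-3.141  -0.0021 -0.6455] [ 0.1777  0.2395 -3.675 ] 0.05929691919313709
tcp in stand -34.56764961288328 -0.318809235661608
side shelf 0.84 [357.9 213.1] [-41.5981   9.5946 104.5533]
side shelf_cap 0.76 [360.2 180.2] [-40.9682   5.2408 195.6303]
side shelf_spot 0.95 [377. 217.] [-89.1034 -11.0045 103.9794]
side stand 0.94 [347.7 235.7] [-7.0922 10.3643 20.6015]
side board 632 y pct [-48.5622   1.0251  47.2248] x [-142.1575  -75.7292] z 104.34521981169016 ((-109.21620178222656, -1.2913589477539062), (68.09101867675781, 98.68360900878906), 0.2192896008491516)
  tilt fit z=a x+b y+c [ -0.0031   0.002  104.0465]
side cap 143 [-36.6191  -6.382  196.5633] ((-25.61762237548828, 1.3242683410644531), (53.299686431884766, 69.3054428100586), 3.750352144241333)
top shelf_spot 0.65 [266.6 199.2] [-53.0501 176.9226  48.1908]
```

View pics/s3.png

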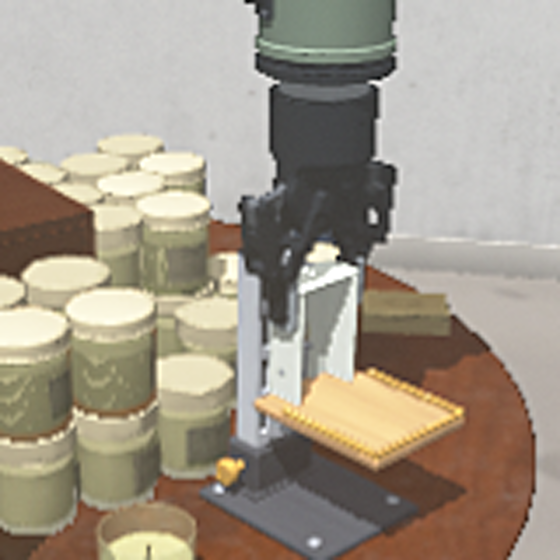

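Call:
move_arm(moves="2 0 1 0; 4 0 1 0; 6 0 1 0; 8 0 1 0; 10 0 1 0; 11 0 1 0; 12 0 1 0; 13 0 1 0; 13 0 1 0; 13 0 1 0")

```text
clock: 9.62
position: [0.5078, -0.2268, 0.1563]
tool_rot: [3.142, 0.0, -0.645]
force: [-1.0, 0.6, -3.9]
grip_width: 0.0594
```

Call:
move_arm(moves="1 0 0 0; 1 0 0 0; 2 0 0 0; 2 0 0 0; 3 0 0 0; 3 0 0 0; 4 0 0 0; 4 0 0 0; 4 0 0 0; 4 0 0 0")

```text
clock: 10.45
position: [0.511, -0.2292, 0.1563]
tool_rot: [-3.142, 0.0, -0.645]
force: [-0.5, 0.7, -3.6]
grip_width: 0.0595
```

Call:
move_arm(moves="1 0 0 0; 1 0 0 0; 2 0 0 0; 2 0 0 0; 3 0 0 0; 3 0 0 0; 4 0 0 0; 4 0 0 0; 4 0 0 0; 4 0 0 0")

```text
clock: 11.28
position: [0.5132, -0.2309, 0.1561]
tool_rot: [3.141, 0.003, -0.645]
force: [-8.6, 6.2, 2.1]
grip_width: 0.0594
```

Call:
move_arm(moves="-1 0 0 0; -1 0 0 0; -1 0 0 0; -1 0 0 0; -1 0 0 0; -1 0 0 0; -1 0 0 0; -1 0 0 0; -1 0 0 0; -1 0 0 0")

```text
clock: 12.12
position: [0.5132, -0.2309, 0.1562]
tool_rot: [3.141, 0.001, -0.645]
force: [-4.9, 3.0, -2.1]
grip_width: 0.0594
```

```bash
python3 e.py s4.png
```

```text
clk 12.1167 [ 0.5132 -0.2309  0.1562] [ 3.1415  0.0006 -0.6451] [-4.8889  3.0448 -2.1068] 0.0594389166582394
tcp in stand -16.08736579118019 -0.44193755070272955
side shelf 0.78 [352.9 213.6] [-34.8801  21.1719 103.0947]
side shelf_cap 0.94 [353.8 177.9] [-18.8044   4.22   194.171 ]
side shelf_spot 0.89 [370.8 218. ] [-80.035    1.5171 102.0219]
side stand 0.88 [347.5 238.5] [-9.0115 12.1243 15.7655]
side board 460 y pct [-48.74     2.3654  46.5233] x [-124.2845  -76.5046] z 102.27469584116224 ((-99.84146118164062, -1.1030998229980469), (49.409141540527344, 97.23201751708984), 0.06714668869972229)
  tilt fit z=a x+b y+c [  0.0004   0.0038 102.292 ]
side cap 143 [-18.9523  -6.4519 194.6288] ((-14.74071979522705, -0.059787750244140625), (70.01469421386719, 33.935890197753906), 89.7308578491211)
top stand 0.41 [222.8 148.1] [ -7.7249 419.8112  22.7836]
```

View pics/s4.png

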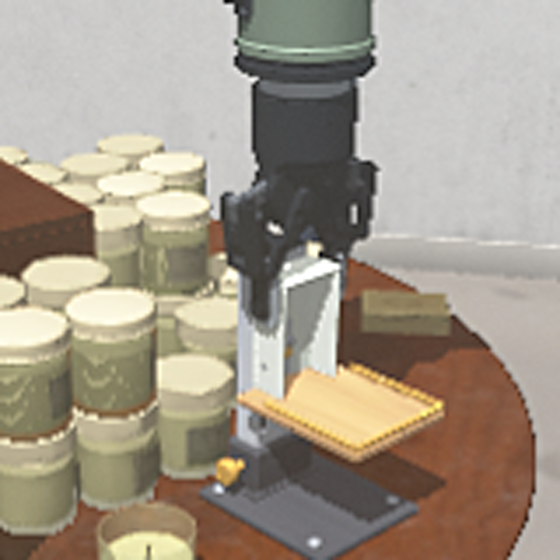

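Call:
move_arm(moves="-0.5 0 0.5 0; -0.5 0 0.5 0; -0.5 0 1 0; -0.5 0 1 0; -0.5 0 1.5 0; -0.5 0 1.5 0; -0.5 0 2 0; -0.5 0 2 0; -0.5 0 2 0; -0.5 0 2 0")

```text
clock: 13.45
position: [0.513, -0.2307, 0.1542]
tool_rot: [3.142, 0.0, -0.645]
force: [-2.8, 2.6, 0.9]
grip_width: 0.0592
```

Call:
move_arm(moves="0 0 0.5 0; 0 0 0.5 0; 0 0 1 0; 0 0 1 0; 0 0 1.5 0; 0 0 1.5 0; 0 0 2 0; 0 0 2 0; 0 0 2 0; 0 0 2 0")

```text
clock: 14.28
position: [0.5129, -0.2307, 0.1522]
tool_rot: [3.142, 0.0, -0.645]
force: [-3.5, 2.0, 0.8]
grip_width: 0.0596
```

Call:
move_arm(moves="0 0 0.5 0; 0 0 0.5 0; 0 0 1 0; 0 0 1 0; 0 0 1.5 0; 0 0 1.5 0; 0 0 2 0; 0 0 2 0; 0 0 2 0; 0 0 2 0")

```text
clock: 15.12
position: [0.5129, -0.2307, 0.1502]
tool_rot: [-3.142, 0.0, -0.645]
force: [-3.7, 2.2, 1.4]
grip_width: 0.0597
```

Call:
move_arm(moves="-0.5 0 0.5 0; -0.5 0 0.5 0; -0.5 0 1 0; -0.5 0 1 0; -0.5 0 1.5 0; -0.5 0 1.5 0; -0.5 0 2 0; -0.5 0 2 0; -0.5 0 2 0; -0.5 0 2 0")

```text
clock: 15.95
position: [0.5123, -0.2303, 0.148]
tool_rot: [3.141, 0.001, -0.645]
force: [-3.0, 2.9, -5.4]
grip_width: 0.0593
```

```bash
python3 e.py s5.png; python3 -c "
from h import *
s=bot.observe();print(s['force'],s['moment'],s['position'])"
```

```text
clk 15.95 [ 0.5123 -0.2303  0.148 ] [ 3.1414  0.0008 -0.6452] [-2.9521  2.9266 -5.3786] 0.0593383587204394
tcp in stand -17.163916574629035 -0.503737299984061
side shelf 0.96 [352.2 213.6] [-20.2083   9.9872  93.6091]
side shelf_cap 0.74 [356.7 183.7] [ -6.3373 -20.3112 166.7815]
side shelf_spot 0.68 [370.8 222.9] [-90.0878  12.0232  95.4597]
side stand 0.8 [346.1 239.5] [-8.318  19.0225 11.8531]
side board 475 y pct [-48.6749   1.2652  46.7265] x [-125.1528  -75.5023] z 94.21460882062688 ((-100.2209701538086, -1.2443580627441406), (97.72555541992188, 50.28927230834961), 89.98729705810547)
  tilt fit z=a x+b y+c [ 0.0004  0.001  94.1344]
side cap 148 [-19.8025  -6.4865 186.1635] ((-15.129884719848633, 0.5065460205078125), (36.912994384765625, 69.07200622558594), 1.452401876449585)
top stand 0.43 [414.3 243.9] [ 142.5026 -317.326    22.585 ]
[-4.16712871  2.3799858  -5.85978874] [0.71219995 0.84092094 0.00987215] [ 0.5125101  -0.23040568  0.14823243]
```

Call:
move_arm(moves="0 0 0.5 0; 0 0 0.5 0; 0 0 1 0; 0 0 1 0; 0 0 1.5 0; 0 0 1.5 0; 0 0 1.5 0; 0 0 1.5 0; 0 0 1.5 0; 0 0 1.5 0")

```text
clock: 17.28
position: [0.5126, -0.2304, 0.1468]
tool_rot: [-3.142, -0.0, -0.645]
force: [-4.5, 3.7, -1.8]
grip_width: 0.0596
```

Call:
move_arm(moves="0 0 0.5 0; 0 0 0.5 0; 0 0 1 0; 0 0 1 0; 0 0 1.5 0; 0 0 1.5 0; 0 0 1.5 0; 0 0 1.5 0; 0 0 1.5 0; 0 0 1.5 0")

```text
clock: 18.12
position: [0.5125, -0.2304, 0.1452]
tool_rot: [3.142, 0.0, -0.645]
force: [-3.7, 2.9, -2.7]
grip_width: 0.0593
```

Call:
move_arm(moves="0 0 0.5 0; 0 0 0.5 0; 0 0 1 0; 0 0 1 0; 0 0 1.5 0; 0 0 1.5 0; 0 0 2 0; 0 0 2 0; 0 0 2 0; 0 0 2 0")

```text
clock: 18.95
position: [0.5126, -0.2304, 0.1432]
tool_rot: [3.142, 0.0, -0.645]
force: [-3.6, 2.3, -3.5]
grip_width: 0.0597
```

```bash
python3 e.py s6.png; python3 -c "
import cv2
from h import *
p=bot.grab_frame('side'); save(p,'s6.png',(300,150,410,260),5)"
```

```text
clk 18.95 [ 0.5126 -0.2304  0.1432] [ 3.1416  0.0002 -0.6452] [-3.6202  2.2521 -3.4774] 0.05973229589011408
tcp in stand -16.90433846319851 -0.43049481926243344
side shelf 0.63 [353.5 216.9] [-32.0776  14.3073  90.7886]
side shelf_cap 0.94 [356.4 183.3] [-22.1045  -0.1477 180.1688]
side shelf_spot 0.96 [368.7 221.3] [-71.8979  -0.5124  89.3708]
side stand 0.59 [349.4 239.3] [-11.5543  10.7013  13.1208]
side board 471 y pct [-48.5705   2.0271  46.7459] x [-124.8895  -75.5841] z 89.43172420195894 ((-100.30824279785156, -1.1174774169921875), (50.089595794677734, 97.79195404052734), 0.5266263484954834)
  tilt fit z=a x+b y+c [-0.0061  0.0018 88.7878]
side cap 146 [-19.6651  -6.5742 181.4098] ((-15.498310089111328, 0.01285552978515625), (34.701255798339844, 69.79022216796875), 1.460288166999817)
```

View pics/s6.png

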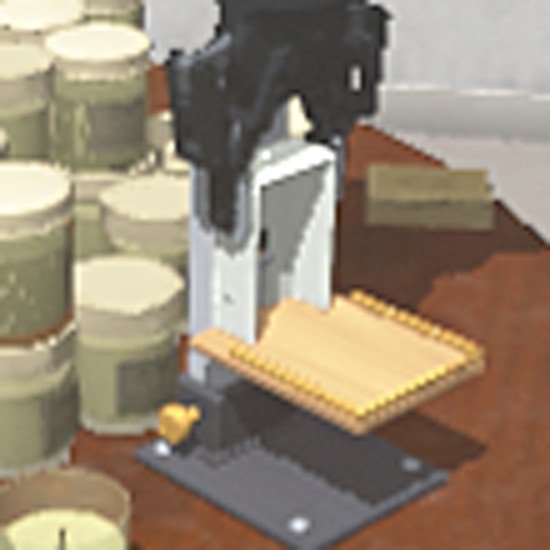

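Call:
move_arm(moves="0 0 0.5 0; 0 0 0.5 0; 0 0 1 0; 0 0 1 0; 0 0 1.5 0; 0 0 1.5 0; 0 0 1.5 0; 0 0 1.5 0; 0 0 1.5 0; 0 0 1.5 0")

```text
clock: 20.33
position: [0.5127, -0.2305, 0.1419]
tool_rot: [-3.141, -0.0, -0.645]
force: [0.5, -0.3, -3.7]
grip_width: 0.0595
```

Call:
move_arm(moves="0 0 0.5 0; 0 0 0.5 0; 0 0 1 0; 0 0 1 0; 0 0 1.5 0; 0 0 1.5 0; 0 0 1.5 0; 0 0 1.5 0; 0 0 1.5 0; 0 0 1.5 0")

```text
clock: 21.17
position: [0.5127, -0.2305, 0.1409]
tool_rot: [-3.141, -0.0, -0.645]
force: [-3.7, 1.2, 9.4]
grip_width: 0.0592
```

Call:
move_arm(moves="0 0 -0.5 0; 0 0 -1 0; 0 0 -1.5 0; 0 0 -2 0; 0 0 -2 0; 0 0 -2 0; 0 0 -2 0; 0 0 -2 0; 0 0 -2 0; 0 0 -2 0")

```text
clock: 22.0
position: [0.5125, -0.2304, 0.1422]
tool_rot: [3.142, 0.0, -0.645]
force: [1.6, 0.1, -10.4]
grip_width: 0.0594
```

Call:
move_arm(moves="0 0 0.5 0; 0 0 1.0 0; 0 0 1.3 0; 0 0 1.3 0; 0 0 1.3 0; 0 0 1.3 0; 0 0 1.3 0; 0 0 1.3 0; 0 0 1.3 0; 0 0 1.3 0")

```text
clock: 22.83
position: [0.5126, -0.2304, 0.141]
tool_rot: [-3.142, -0.0, -0.645]
force: [-0.0, -0.1, -3.4]
grip_width: 0.0597
```

Call:
move_arm(moves="0 0 0 0; 0 0 0 0; 0 0 0 0; 0 0 0 0; 0 0 0 0; 0 0 -10 0; 0 0 -25 0; 0 0 -50 0; 0 0 -80 0; 0 0 -110 0", grip=1)

```text
clock: 23.67
position: [0.5123, -0.2303, 0.2529]
tool_rot: [3.142, 0.0, -0.645]
force: [0.3, -0.9, 0.5]
grip_width: 0.0852
```

```bash
cat > g.py <<'E'
from h import *
import pickle
np.set_printoptions(precision=4,suppress=True)
print(bot.observe()['position'],bot.observe()['tool_rot'],bot.observe()['force'],bot.observe()['clock'])
o=np.array([.5263,-.2402]);yaw=-.647
ex=np.array([np.cos(yaw),np.sin(yaw)]);ey=np.array([-ex[1],ex[0]])
for n in ('side','top'):
    q=bot.grab_frame(n); C=cloud(q).reshape(-1,3)
    if n=='side': save(q,'s7.png',(310,160,400,250),6)
    L=np.c_[(C[:,:2]-o)@ex,(C[:,:2]-o)@ey,C[:,2]]*1e3
    B=L[(L[:,0]<-40)&(L[:,0]>-140)&(abs(L[:,1])<60)&(abs(L[:,2]-88)<9)]
    print(n,'board',np.median(B[:,2]),cv2.minAreaRect(B[:,:2].astype(np.float32)))
    k=(abs(B[:,1])<35)&(B[:,0]>-110); print(np.linalg.lstsq(np.c_[B[k,:2],np.ones(k.sum())],B[k,2],rcond=None)[0])
    for d in bot.pinpoint(q,'tester')[:2]:print(d)
    W=C[(np.hypot(C[:,0]-.58,C[:,1]+.065)<.07)&(C[:,2]>.03)&(C[:,2]<.09)]
    print(n,'tester',len(W)); 
    R_=W[W[:,2]>.045]; print(cv2.minEnclosingCircle((R_[:,:2]*1000).astype(np.float32)),np.percentile(R_[:,2],[2,50,98]))
    A=C[(np.hypot(C[:,0]-.58,C[:,1]+.065)<.16)&(C[:,2]>.02)]; print('nearby',[ (np.round(a,2)) for a in A[::max(1,len(A)//12)]][:12]) if n=='top' else 0
E
python3 g.py
```

```text
[ 0.5123 -0.2303  0.2529] [ 3.1415  0.0002 -0.6453] [ 0.3125 -0.9439  0.5376] 23.6667
side board 86.12737932390866 ((-82.29967498779297, -1.1431961059570312), (84.63118743896484, 97.15107727050781), 0.22880524396896362)
[ 0.0134 -0.0026 87.015 ]
{'at': [311.8, 277.5], 'conf': 0.91}
side tester 806
((585.42919921875, -53.31462097167969), 35.805904388427734) [0.0461 0.06   0.0749]
top board nan ((0.0, 0.0), (0.0, 0.0), 0.0)
[0. 0. 0.]
{'at': [267.2, 201.0], 'conf': 0.81}
top tester 335
((588.7177734375, -52.852394104003906), 33.94087600708008) [0.0454 0.0517 0.0778]
nearby [array([ 0.74, -0.04,  0.17]), array([ 0.71, -0.04,  0.16]), array([ 0.7 , -0.16,  0.16]), array([ 0.69, -0.16,  0.17]), array([ 0.68, -0.18,  0.13]), array([ 0.57, -0.2 ,  0.62]), array([ 0.55, -0.2 ,  0.63]), array([ 0.62, -0.05,  0.07]), array([ 0.6 , -0.05,  0.05]), array([ 0.51, -0.18,  0.66]), array([ 0.57, -0.04,  0.05]), array([ 0.49, -0.17,  0.67])]
  return _methods._mean(a, axis=axis, dtype=dtype,
  ret = ret.dtype.type(ret / rcount)
```

View pics/s7.png

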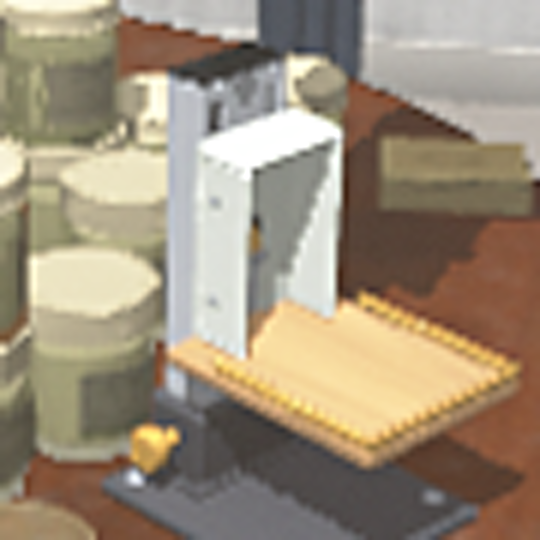

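Call:
move_arm(moves="-8 -30 0 0; -16 -64 0 0; -24 -98 0 0; -32 -132 0 0; -40 -164 0 0; -47 -186 0 0; -47 -186 0 0; -47 -186 0 0; -47 -186 0 0; -47 -186 0 0")

```text
clock: 24.7
position: [0.5864, -0.0548, 0.2506]
tool_rot: [3.141, 0.0, -0.647]
force: [-0.5, -0.0, 1.1]
grip_width: 0.0853
```

```bash
cat > k.py <<'E'
from h import *
np.set_printoptions(precision=4,suppress=True)
s=bot.observe();print(s['position'],s['tool_rot'],s['clock'])
q=bot.grab_frame('wrist'); save(q,'w2.png'); C=cloud(q).reshape(-1,3)
for d in bot.pinpoint(q,'tester')[:2]:print(d, unproj(q,[d['at']],[1]))
W=C[(np.hypot(C[:,0]-.587,C[:,1]+.053)<.055)&(C[:,2]>.03)&(C[:,2]<.085)]
for lo,hi in((.03,.06),(.062,.085),(.03,.085)):
    R_=W[(W[:,2]>lo)&(W[:,2]<hi)]
    if len(R_)>5: print(lo,len(R_),cv2.minEnclosingCircle((R_[:,:2]*1000).astype(np.float32)),np.median(R_[:,2]))
def uvplane(uv,z):
    a=unproj(q,[uv],[1.])[0];b=unproj(q,[uv],[2.])[0];t=(z-a[2])/(b[2]-a[2]);return a+t*(b-a)
for d in bot.pinpoint(q,'tester')[:1]:print('origin@z0',uvplane(d['at'],0))
E
python3 k.py
```

```text
[ 0.5864 -0.0548  0.2506] [ 3.1407  0.0004 -0.6468] 24.7
{'at': [322.4, 165.0], 'conf': 0.81} [[ 0.4943  0.0035 -0.5988]]
0.03 2144 ((588.6304321289062, -54.566471099853516), 32.8558349609375) 0.04747567627468835
0.062 602 ((587.5744018554688, -53.603492736816406), 33.70975112915039) 0.071811701648584
0.03 2791 ((587.6348876953125, -53.65053939819336), 33.77958297729492) 0.04794060841171993
origin@z0 [ 0.5884 -0.0604  0.    ]
```

View pics/w2.png

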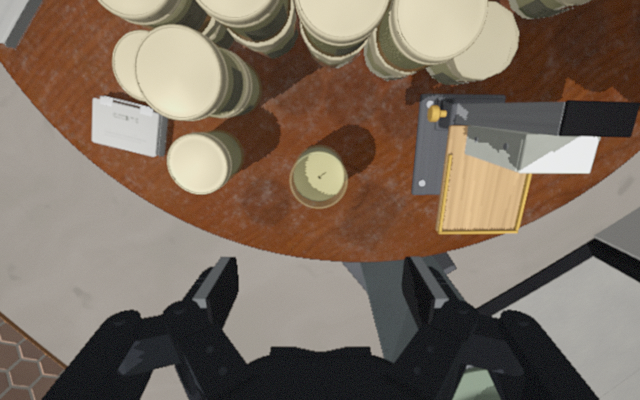

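Call:
move_arm(moves="0.5 -1.5 25 0; 0.5 -1.5 60 0; 0.5 -1.5 95 0; 0.5 -1.5 130 0; 0.5 -1.5 155 0; 0.5 -1.5 180 0; 0.5 -1.5 200 0; 0.5 -1.5 215 0; 0.5 -1.5 220 0; 0.5 -1.5 220 0")

```text
clock: 25.68
position: [0.5875, -0.053, 0.0301]
tool_rot: [3.14, 0.001, -0.646]
force: [0.1, 0.6, 0.3]
grip_width: 0.0851
```

Call:
move_arm(moves="0 0 0 0; 0 0 0 0; 0 0 0 0; 0 0 0 0; 0 0 0 0; 0 0 0 0; 0 0 0 0; 0 0 0 0; 0 0 0 0; 0 0 -5 0", grip=0.65, grip_force=30)

```text
clock: 26.52
position: [0.5882, -0.0527, 0.0363]
tool_rot: [-3.142, -0.0, -0.645]
force: [-0.4, -0.2, -2.9]
grip_width: 0.0659
```

Call:
move_arm(moves="0 0 -20 0; 0 0 -50 0; 0 0 -85 0; 0 0 -120 0; 0 0 -150 0; -2 20 -165 0; -4 48 -165 0; -6 78 -165 0; -8 108 -165 0; -11 136 -165 0")

```text
clock: 27.35
position: [0.4964, -0.1558, 0.2017]
tool_rot: [-3.141, -0.001, -0.645]
force: [1.3, -1.1, -2.3]
grip_width: 0.0666
```

Call:
move_arm(moves="-1 20 0 0; -2 36 0 0; -4 46 0 0; -4 51 0 0; -4 51 0 0; -4 51 0 0; -4 51 0 0; -4 51 0 0; -4 51 0 0; -4 51 0 0")

```text
clock: 28.18
position: [0.464, -0.1927, 0.2009]
tool_rot: [-3.142, 0.0, -0.645]
force: [-0.4, 0.2, -2.3]
grip_width: 0.066
```

```bash
cat > m.py <<'E'
from h import *
np.set_printoptions(precision=2,suppress=True)
o=np.array([.5263,-.2402]);yaw=-.647
ex=np.array([np.cos(yaw),np.sin(yaw)]);ey=np.array([-ex[1],ex[0]])
s=bot.observe();tp=s['position'];print(tp*1e3,s['tool_rot'],s['force'],s['clock'],'stand',(tp[:2]-o)@ex*1e3,(tp[:2]-o)@ey*1e3)
q=bot.grab_frame('side'); C=cloud(q).reshape(-1,3); save(q,'s8.png',(310,150,430,250),5)
L=np.c_[(C[:,:2]-o)@ex,(C[:,:2]-o)@ey,C[:,2]]*1e3
zb=tp[2]*1e3-30.3
G=L[(L[:,2]>zb+4)&(L[:,2]<zb+25)&(abs(L[:,0]+78)<60)&(abs(L[:,1])<60)&(L[:,2]>98)]
if len(G)>20:
    f=lambda c:0
    from scipy.optimize import least_squares
    r=least_squares(lambda c:np.hypot(G[:,0]-c[0],G[:,1]-c[1])-33.5,[-78,0],loss='soft_l1');print('candle',len(G),r.x,np.abs(r.fun).mean(),'zmin',L[(np.hypot(L[:,0]+78,L[:,1])<45)&(L[:,2]>zb-8)][:,2].min())
B=L[(L[:,0]<-40)&(L[:,0]>-140)&(abs(L[:,1])<60)&(abs(L[:,2]-87)<9)]
print('board',len(B),np.median(B[:,2]),cv2.minAreaRect(B[:,:2].astype(np.float32)))
E
python3 m.py
```

```text
[ 464.01 -192.66  200.91] [-3.14  0.   -0.64] [-0.35  0.24 -2.33] 28.1833 stand -78.36150981802194 0.38255637731685865
candle 256 [-78.58  -0.97] 4.455289495472956 zmin 170.1275781238268
board 742 86.08176373716296 ((-82.68077087402344, -1.60552978515625), (85.12599182128906, 99.072509765625), 0.13003228604793549)
```

Call:
move_arm(moves="0 0.8 10 0; 0 0.8 22 0; 0 0.8 34 0; 0 0.8 46 0; 0 0.8 56 0; 0 0.8 65 0; 0 0.8 72 0; 0 0.8 77 0; 0 0.8 79 0; 0 0.8 79 0")

```text
clock: 29.07
position: [0.4632, -0.1936, 0.1217]
tool_rot: [3.142, 0.0, -0.645]
force: [-0.2, 0.6, -2.3]
grip_width: 0.0665
```

Call:
move_arm(moves="0 0 0 0; 0 0 0.3 0; 0 0 0.6 0; 0 0 0.9 0; 0 0 1.2 0; 0 0 1.5 0; 0 0 1.8 0; 0 0 2 0; 0 0 2 0; 0 0 2 0")

```text
clock: 29.9
position: [0.4633, -0.1937, 0.12]
tool_rot: [-3.142, 0.0, -0.645]
force: [-0.7, 0.2, -2.3]
grip_width: 0.066
```

Call:
move_arm(moves="0 0 0.3 0; 0 0 0.6 0; 0 0 0.9 0; 0 0 1.2 0; 0 0 1.5 0; 0 0 1.5 0; 0 0 1.5 0; 0 0 1.5 0; 0 0 1.5 0; 0 0 1.5 0")

```text
clock: 30.73
position: [0.4633, -0.1937, 0.1185]
tool_rot: [-3.142, 0.0, -0.645]
force: [0.1, -0.1, -3.6]
grip_width: 0.066
```

Call:
move_arm(moves="0 0 0.2 0; 0 0 0.4 0; 0 0 0.6 0; 0 0 0.8 0; 0 0 1 0; 0 0 1 0; 0 0 1 0; 0 0 1 0; 0 0 1 0; 0 0 1 0")

```text
clock: 31.57
position: [0.4633, -0.1936, 0.1179]
tool_rot: [-3.141, -0.0, -0.645]
force: [-4.3, 2.5, 10.2]
grip_width: 0.0664
```

Call:
move_arm(moves="0 0 -0.4 0; 0 0 -0.7 0; 0 0 -0.7 0; 0 0 -0.7 0; 0 0 -0.7 0; 0 0 -0.7 0; 0 0 -0.7 0; 0 0 -0.7 0; 0 0 -0.7 0; 0 0 -0.7 0")

```text
clock: 32.4
position: [0.4633, -0.1937, 0.1182]
tool_rot: [-3.142, 0.0, -0.645]
force: [0.2, -0.1, -0.6]
grip_width: 0.0661
```

Call:
move_arm(moves="0 0 0 0; 0 0 0 0; 0 0 0 0; 0 0 0 0; 0 0 0 0; 0 0 0 0; 0 0 -5 0; 0 0 -15 0; 0 0 -30 0; 0 0 -50 0", grip=1)

```text
clock: 33.23
position: [0.4628, -0.1935, 0.1689]
tool_rot: [3.141, 0.001, -0.645]
force: [0.6, -0.8, -0.1]
grip_width: 0.0855
```

Call:
move_arm(moves="0 0 -25 0; 0 0 -60 0; -5 -20 -90 0; -10 -50 -100 0; -15 -80 -100 0; -20 -110 -100 0; -20 -130 -100 0; -20 -130 -100 0; -20 -130 -100 0; -20 -130 -100 0")

```text
clock: 34.07
position: [0.5251, -0.0784, 0.2687]
tool_rot: [3.141, -0.0, -0.646]
force: [-1.0, 0.4, 0.4]
grip_width: 0.0853
```

```bash
sed -i 's/^zb=.*/zb=87/; s/.s8.png.,(310,150,430,250),5/"s9.png",(310,150,430,260),5/' m.py; python3 m.py
```

```text
[525.13 -78.42 268.71] [ 3.14 -0.   -0.65] [-1.03  0.38  0.39] 34.0667 stand -98.45246926202597 128.37826382508882
candle 150 [-79.06  -2.14] 4.535876534269578 zmin 79.08372730863306
board 467 86.36178327235383 ((-82.37228393554688, -2.564556121826172), (100.11018371582031, 84.48029327392578), 89.8812026977539)
```

View pics/s9.png

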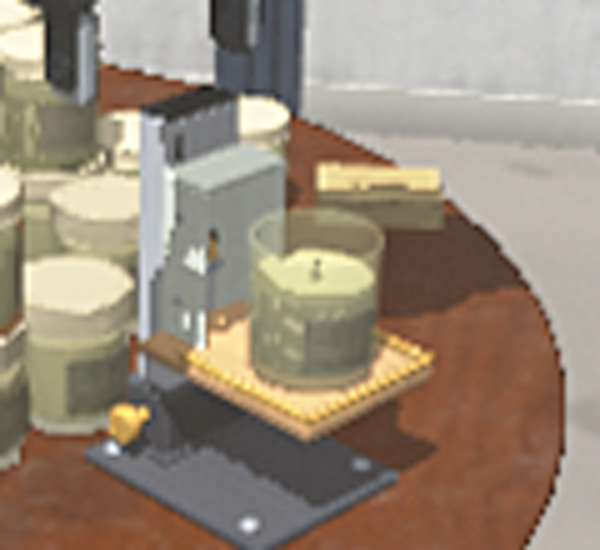

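```bash
python3 -c "
from workcell import bot
print(bot.job_done())"
```

```text
the job is handed in; nothing more can be done
None
```

The shelf is hung and locked on the post, and the tester candle stands upright on its board inside the rail. I handed the job in at about 34 s of the 69 s allowed.

**Shelf:** The hooks went into the top and third slots without force. As I lowered the shelf, a steady push of about 4 N, which I read as the catch, vanished at the moment it should snap out. The shelf then bottomed with its underside about 79 mm above the table, which puts the post about 4 mm above its middle height. In a gentle upward pull it gave about 1 mm and then held against nearly 7 N. That is my evidence for the lock. In the picture the brass of the catch shows only as a few pixels.

**Candle:** The last side picture shows it upright and clear of the rail, at about (-79, -2) mm in the stand's frame against the target (-77, 0). The gripper was well away, touching nothing. The other goods look undisturbed in the pictures, though I did not measure them again.

**Less clean points:**
- **Candle touch:** The first touch on the board peaked at about 13 N, firmer than I wanted. I backed off to about 2 N before letting go.
- **Press force:** The downward force while pressing past the catch looked smaller and more uneven than the 4 to 10 N stated.
- **Board tilt:** The unloaded board sags about 0.8° towards the front, which I put down to play in the hooks.

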